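# Ferrule on the height gauge: load, pull to the index, hold

### The job

Stand the loose pipe ferrule, flange down, in the round nest of the slide of the height gauge while the slide is home, and let go of it. Then pull the spring-loaded slide out towards you by its upright grip until its pointers line up with the index marks on the feet of the bridge, so that the ferrule stands under the bridge bar, and finish while still holding the slide there, still: do not let go. Leave the other things where they stand.

Things in the scene. Friction and masses are not known exactly. Their poses are not given: they have to be found in the camera images.
- gauge_base: Fixed height gauge: grey plate 210 x 150 mm, 12 mm thick, with two dark guide rails (tops 24 mm above the table, 87 mm apart, along x). Origin on the table near the plate's middle; its x axis runs along the rails away from the robot, so the slide is pulled out along its -x. Plate from x = -0.100 to +0.110.
- slide: Aluminium spring-return slide between the rails, shut (home) at the start (then at x 0.055, z 0.020 in gauge_base). Origin = centre of the nest floor, axes as gauge_base. Nest: grey ring, 54 mm inside, 64 outside, 6 high. A spring pulls it home: about 4.5 N shut, 9 N at 50 mm of pull, 11 N at 75 mm; it stops dead at 105 mm and flies back if let go.
- slide_grip (a point): Point in the upright black grip of the slide at which to pinch it: 125 mm in front (-x) of the nest centre, 38 mm above the nest floor (58 mm above the table). The grip is 16 mm wide in y, 24 mm in x; its top is 21 mm above this point, its dark foot 30 mm below.
- pointer (a point): On the slide's centre line, level with its two white pointers: thin bars that reach out sideways over both rails, 40 mm in front (-x) of the nest centre.
- gauge_bridge: Dark steel bridge fixed across the base, at a place along the rails that differs every time; axes parallel to gauge_base. Origin midway between its legs, on the base plate, below the bar. Bar 14 mm in x and 146 mm in y, underside 57 mm and top 67 mm above the table (the seated ferrule's top is 50 mm); legs at y = +-66 mm.
- mark (a point): On the centre line, level with the index marks: steel bars on the forward feet of the bridge, one each side, 40 mm in front (-x) of the bar. The slide is at the mark when pointer and mark have the same x in gauge_base (45 to 75 mm of pull).
- ferrule: Loose stainless pipe ferrule, standing flange down: round flange 50 mm across and 6.5 mm high, a tube 38 mm across above it, open through, 30 mm high in all, about 0.12 kg. Origin at the centre of its underside, z up. Stands on the table to the robot's right.
- gasket: Loose flat ring 50 mm across, 8 mm high; a bystander. Origin at the centre of its underside.
- lid_1: Loose jar lid 70 mm across, 15 mm high; a bystander. Origin at the centre of its underside.
- full_jar_1: Loose filled jar with a lid, 70 mm across, 114 mm high; a bystander. Origin at the centre of its underside.
- empty_jar_3: Loose empty jar standing on the cardboard, 69 mm across, 112 mm high; a bystander. Origin at the centre of its underside.
- spanner: Loose spanner 157 mm long (its y axis), 40 mm wide, 9 mm high; a bystander. Origin below its middle.
Mind the look-alikes: they are no part of the job. Several things have the shape of the ferrule; the one meant has the colours described above.

How it is judged:
By the outcome, as a careful person would: the job done as asked, in the order asked, and still so for the second after the job is handed in, while the arm keeps its last pose, push and grip.
It also fails if it takes over 48 s, if anything falls off the work surface, if the arm or the gripper's body presses on something with over 40 N, if the wrist force passes 120 N, or if a joint passes its speed limit or range.

### The arm

A 7-joint arm with a two-finger parallel gripper is mounted at the origin on a cart in front of the work surface, level with it; the furniture and walls round the work are solid. World frame = base frame: x ahead of the robot, y to its left, z up, the work surface at z = 0. Lengths are in m, angles in rad, forces in N, time in s.
With the tool pointing down it reaches from about 0.425 to 0.925 m from the base axis. Payload 6.8 kg.
Tool frame: the origin (TCP) lies midway between the tips of the shut fingers; the grasp point (between the pads) lies 19 mm behind it; z points along the fingers, y is the line along which they close (so a half turn about z gives the same grasp; the last joint's range is limited). The gripper opens to 85 mm and grips with 20 to 120 N. Pads are 22 mm wide; open, the fingers measure 114 mm over their backs; the gripper's body (76 mm by 85 mm) begins 54 mm behind the grasp point. The pads swing forward as they close: fully open they stand 13 mm farther back than shut.
Start: joints at [1.117, 0.477, 0.022, 1.555, -0.011, 1.109, -0.083], TCP at [0.229, -0.635, 0.231] pointing down, gripper open.
Joint ranges: [-2.96, 2.96], [-0.34, 2.1], [-1.41, 1.46], [0.24, 2.44], [-1.37, 4.51], [0.17, 1.92], [-2.96, 2.96]. Speed limits (rad/s): [2.39, 2.39, 3.14, 3.14, 3.14, 3.14, 3.14].

### API

Orientations are given as a rotation vector (axis times angle).
In Python, from bench import status, vision, r gives the robot as it stands. The module is installed in compiled form; this text tells all that it offers.
- The arm moves only by the shell command python3 -m handwheel 'ROWS' [OPENING] [FORCE]. ROWS is JSON, a list of rows, each an object with "dp": the shift along the tool's x, y, z in m, a list of three; "delta_rot": the turn, a rotation vector about the tool's x, y, z in rad, a list of three. In form: [{"dp": [x, y, z], "delta_rot": [rx, ry, rz]}, ...]. A call has 1 to 12 rows; each row is the pose to reach, as a shift and turn from the pose commanded when the call began, along the tool's axes at that moment; what a row does not reach only later rows make up. A row lasts 1/8 s, in which the tool goes at most 62.5 mm and 10.7 degrees, less where a joint would pass 70% of its speed; a pose out of reach is approached as far as the arm can. A call with a gripper value outside its range is refused whole. OPENING is the opening, from 0 (shut) to 1 (fully open), set as the call begins (- or left out, the last holds). The fingers move at their own pace and stop on an object; FORCE is the grip in N (left out, the last holds). Time passes only in rows, so rows that repeat a pose let the fingers close. It gives the time, the measured TCP pose, the force, the opening and the grip force at its end, in the units of the state.
- status.get_obs(): the state, without advancing time (a new reading comes with each control period).
- vision.grab_frame(name): name is "scene" or "top" or "wrist"; returns a dict with "img" (420x560x3 uint8, blue, green, red), "fovy" (degrees; the focal length in pixels is half the picture's height over the tangent of half this angle, whatever the lens; pixels are square), "cx", "cy" (the principal point, pixels), "world_from_camera" (4x4, takes a point from camera to world coordinates). Camera axes: x right, y up, looking along -z (the intrinsics and any distortion apply to the point x, -y, -z); pixel columns grow to the right and rows downward; lengths in m; the calibration is good to about 2 mm. A picture is of the moment at which its call begins. There is no depth.
- r.hand_in(): hands the job in; it is judged then, once.
The state is a dict: "clock": time; "joints": joint angles; "qvel": joint speeds; "tau": joint torques, N m; "tcp_pos": TCP position; "orientation": TCP orientation; "contact_force": force on the tool from outside, world axes, zero at the start; "moment": the same for the moment, N m; "grip_width": finger opening in m; "gripper_force": force on a finger pad.
Only numpy, scipy, OpenCV 4.12 (cv2) and the standard library are available. Lean on these libraries where they do the work, as an engineer would, in place of code of your own. Each camera call takes 0.05 s, during which the arm holds its last target. There are 200 camera calls.

## Working session

There is one attempt and no reset: what is moved stays moved. The work goes in short steps, Python scripts to look and compute and a shell command to move; the robot and the scene stay as the last step left them, time stands still between calls to the robot, and variables do not carry over. Pictures are saved under pics/ and viewed, at most 10 in all, crops included, and the job is handed in when it is done.

```bash
mkdir -p pics
cat > h.py <<'E'
import numpy as np, cv2
from bench import status, vision, r
def grab(n,f=None):
    d=vision.grab_frame(n)
    if f: cv2.imwrite(f,d["img"])
    return d
def ray(d,u,v):
    f=d["img"].shape[0]/2/np.tan(np.radians(d["fovy"])/2)
    M=np.array(d["world_from_camera"])
    p=np.array([(u-d["cx"])/f,-(v-d["cy"])/f,-1.])
    return M[:3,3],M[:3,:3]@p
def onz(d,u,v,z):
    o,k=ray(d,u,v); return o+k*(z-o[2])/k[2]
def proj(d,P):
    f=d["img"].shape[0]/2/np.tan(np.radians(d["fovy"])/2)
    M=np.array(d["world_from_camera"]); c=M[:3,:3].T@(np.array(P)-M[:3,3])
    return d["cx"]+f*c[0]/-c[2], d["cy"]-f*c[1]/-c[2]
E
python3 - <<'E'
from h import *
a=grab("scene");b=grab("top")
for n,d in(("scene",a),("top",b)):
    cv2.imwrite(f"pics/{n}0.png",d["img"]); print(n,[k for k in d],d["fovy"],d["cx"],d["cy"],np.round(d["world_from_camera"],3).tolist())
    np.save(n+"0.npy",d,allow_pickle=True)
print(status.get_obs())
E
```

```text
scene ['img', 'fovy', 'cx', 'cy', 'world_from_camera'] 45.801312837736035 285.3436585201687 216.49121157507662 [[0.536, 0.57, -0.622, -0.453], [-0.844, 0.346, -0.411, -0.599], [-0.019, 0.745, 0.667, 1.086], [0.0, 0.0, 0.0, 1.0]]
top ['img', 'fovy', 'cx', 'cy', 'world_from_camera'] 43.21744887928004 276.853727021817 204.85020348451116 [[0.02, 0.987, -0.16, 0.232], [-1.0, 0.02, -0.004, 0.041], [-0.0, 0.16, 0.987, 1.818], [0.0, 0.0, 0.0, 1.0]]
{'clock': 0.1, 'joints': array([ 1.1168815 ,  0.47772219,  0.02234179,  1.5563641 , -0.01144542,
        1.10930076, -0.0830972 ]), 'qvel': array([ 1.11122083e-03, -3.00929096e-03,  2.86936883e-04, -2.12947321e-03,
       -1.46906122e-04,  5.47712790e-04, -2.46934088e-05]), 'tau': array([ 3.63999534e-03, -5.97761607e+01,  1.61357805e+00, -2.81953704e+01,
        1.28449628e-02,  5.10690981e-03,  1.02403408e-06]), 'tcp_pos': array([ 0.22859141, -0.63454034,  0.23041489]), 'orientation': array([-3.09315456e+00, -5.40300014e-01,  7.10428499e-04]), 'contact_force': array([-0.14512944,  0.28537674,  0.31588912]), 'moment': array([ 0.00446048, -0.00751919, -0.02094128]), 'gripper_force': 0.0, 'grip_width': 0.08521622039982259}
```

View pics/top0.png

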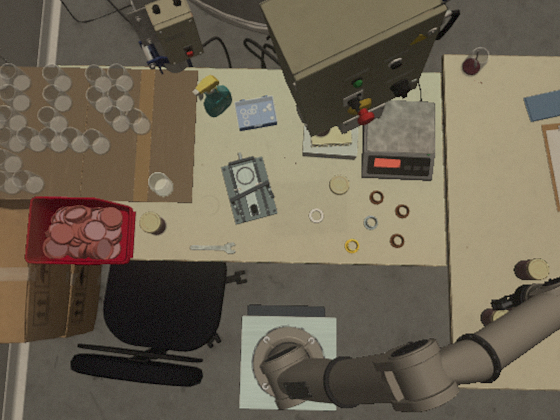

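View pics/scene0.png

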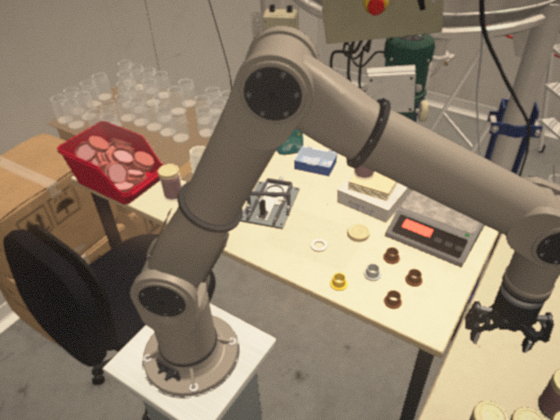

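The top view shows the gauge at about (248,188). Ferrule look-alikes are brown at (377,198), (402,211) and (397,240), and yellow at (352,245). The white flat ring at (316,215) is the gasket, and the cream disc at (339,185) is the lid. The steel-grey one at (371,223), or (373,271) in the scene view, matches the description, so I'll check it in a close crop.

Run:
```python
from h import *
t=np.load("top0.npy",allow_pickle=True).item();s=np.load("scene0.npy",allow_pickle=True).item()
A=cv2.resize(t["img"][145:230,205:290],(500,500),interpolation=cv2.INTER_CUBIC)
B=cv2.resize(t["img"][200:250,340:390],(300,300),interpolation=cv2.INTER_CUBIC)
C=cv2.resize(s["img"][246:296,348:398],(300,300),interpolation=cv2.INTER_CUBIC)
im=np.zeros((600,800,3),np.uint8);im[:500,:500]=A;im[:300,500:]=B;im[300:,500:]=C
cv2.imwrite("pics/crop0.png",im)
print(onz(t,371,223,0.006), onz(t,246,176,.02))
```

```text
[ 0.46888711 -0.27763909  0.006     ] [0.62243994 0.15665756 0.02      ]
```

View pics/crop0.png

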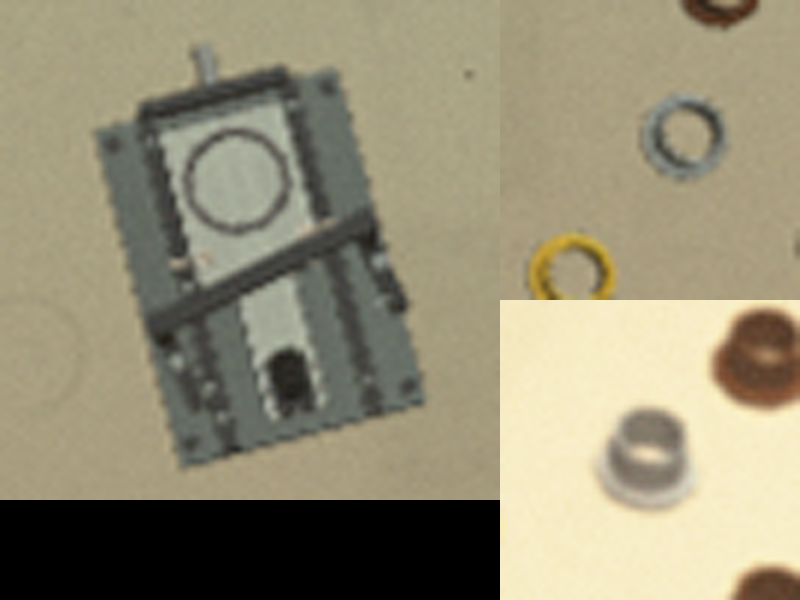

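The crop confirms the steel ferrule: in the right panels it is grey with its flange down, and its neighbours are yellow and brown. The gauge is yawed about +14°, with its nest ring centred at crop (238,180). The bridge bar appears slightly skewed, so I'll look at it more closely later. Next I'll compute the move.

```bash
cat >> h.py <<'E'
from scipy.spatial.transform import Rotation as R
def plan(p,yaw):
    "row taking the measured pose to p, tool down, tool y along world direction yaw (mod pi, shorter turn)"
    o=status.get_obs(); T=R.from_rotvec(o["orientation"])
    best=None
    for q in (yaw,yaw+np.pi):
        y=np.array([np.cos(q),np.sin(q),0]); z=np.array([0,0,-1.]); G=R.from_matrix(np.c_[np.cross(y,z),y,z])
        d=(T.inv()*G).as_rotvec()
        if best is None or np.linalg.norm(d)<np.linalg.norm(best): best=d
    print("dp",np.round(T.inv().apply(np.array(p)-o["tcp_pos"]),4),"rot",np.round(best,4),"tcp",np.round(o["tcp_pos"],4),"j",np.round(o["joints"],2),"t",o["clock"])
E
python3 - <<'E'
from h import *
t=np.load("top0.npy",allow_pickle=True).item();s=np.load("scene0.npy",allow_pickle=True).item()
# grey ferrule: low-saturation dark-ish vs table
for d,(x0,y0,x1,y1) in((t,(355,208,387,238)),(s,(355,255,392,288))):
    c=d["img"][y0:y1,x0:x1].astype(int); bg=np.median(c.reshape(-1,3),0)
    m=((c[...,2]-c[...,0])<0.45*(bg[2]-bg[0])).astype(np.uint8)
    n,l,st,ce=cv2.connectedComponentsWithStats(m); k=1+np.argmax(st[1:,4]); x,y,w,h,a=st[k]
    print(bg,st[k],"bbox centre",x0+x+(w-1)/2,y0+y+(h-1)/2, [np.round(onz(d,x0+x+(w-1)/2,y0+y+(h-1)/2,z),4) for z in(.003,.015)])
K=lambda u,v:(205+u*85/500-.5,145+v*85/500-.5)
for n,u,v,z in (("FL",180,467,.012),("FR",424,403,.012),("BL",97,130,.012),("BR",335,70,.012),("nest",238,180,.026),("grip",290,375,.079),("barL",157,325,.067),("barR",372,225,.067),("pL",190,263,.03),("pR",320,228,.03)):
    print(n,np.round(onz(t,*K(u,v),z),4))
plan([.469,-.278,.20],np.pi/2)
E
```

```text
[128. 159. 169.] [ 9  8 14 14 95] bbox centre 370.5 222.5 [array([ 0.471 , -0.2765,  0.003 ]), array([ 0.4694, -0.2744,  0.015 ])]
[197. 236. 247.] [14 11  2  1  2] bbox centre 369.5 266.0 [array([ 0.5021, -0.2594,  0.003 ]), array([ 0.4915, -0.2632,  0.015 ])]
FL [0.4556 0.1896 0.012 ]
FR [0.4962 0.0481 0.012 ]
BL [0.6559 0.2455 0.012 ]
BR [0.6954 0.1051 0.012 ]
nest [0.6242 0.16   0.026 ]
grip [0.5008 0.1237 0.079 ]
barL [0.5299 0.2008 0.067 ]
barR [0.5905 0.0797 0.067 ]
pL [0.5733 0.1862 0.03  ]
pR [0.5957 0.1109 0.03  ]
dp [ 0.347  -0.2539  0.0308] rot [-0.0016  0.0005  0.3459] tcp [ 0.2286 -0.6345  0.2304] j [ 1.12  0.48  0.02  1.56 -0.01  1.11 -0.08] t 0.1
```

```bash
python3 -m handwheel '[{"dp":[0.02,-0.015,0.002],"delta_rot":[0,0,0.02]},{"dp":[0.06,-0.045,0.005],"delta_rot":[0,0,0.06]},{"dp":[0.108,-0.08,0.01],"delta_rot":[0,0,0.11]},{"dp":[0.156,-0.115,0.014],"delta_rot":[0,0,0.16]},{"dp":[0.204,-0.15,0.018],"delta_rot":[0,0,0.21]},{"dp":[0.252,-0.185,0.022],"delta_rot":[0,0,0.26]},{"dp":[0.295,-0.216,0.026],"delta_rot":[0,0,0.3]},{"dp":[0.33,-0.24,0.03],"delta_rot":[0,0,0.33]},{"dp":[0.347,-0.254,0.031],"delta_rot":[0,0,0.346]},{"dp":[0.347,-0.254,0.031],"delta_rot":[0,0,0.346]}]' 0.8 40
python3 - <<'E'
from h import *
w=grab("wrist","pics/w1.png");np.save("w1.npy",w,allow_pickle=True)
print(np.round(w["world_from_camera"],3).tolist(),w["fovy"],w["cx"],w["cy"],proj(w,[.47,-.2755,.03]),status.get_obs()["tcp_pos"])
E
```

```text
clock: 1.35
tcp_pos: [0.47, -0.2765, 0.1999]
orientation: [-3.141, -0.006, 0.001]
contact_force: [0.4, -0.3, -0.4]
grip_width: 0.0681
gripper_force: 0.0
[[0.003, 0.944, 0.33, 0.555], [-1.0, 0.003, -0.001, -0.277], [-0.002, -0.33, 0.944, 0.342], [0.0, 0.0, 0.0, 1.0]] 70.79093784138496 280.2306861135515 207.17476477617524 (np.float64(279.11210924068774), np.float64(186.61415334657903)) [ 0.46901793 -0.27826739  0.20002799]
```

View pics/w1.png

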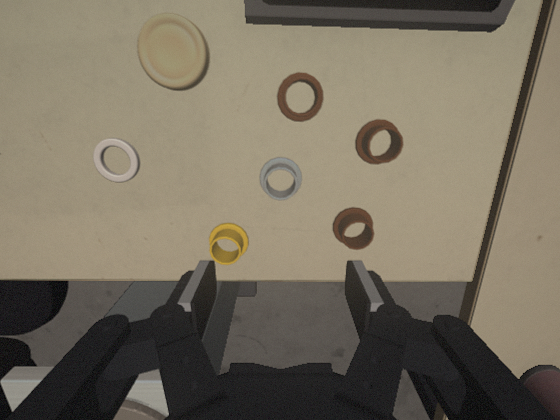

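The wrist view shows the steel ferrule at (281,178), with yellow at (229,243), brown at (300,97), (379,142) and (353,228), and the white gasket at (116,160). I'll measure it.

Run:
```python
from h import *
w=np.load("w1.npy",allow_pickle=True).item()
x0,y0,x1,y1=245,145,320,215
c=w["img"][y0:y1,x0:x1].astype(int); df=c[...,2]-c[...,0]
bg=np.median(df); m=(df<0.5*bg).astype(np.uint8)
cs,_=cv2.findContours(m,cv2.RETR_EXTERNAL,cv2.CHAIN_APPROX_NONE); k=max(cs,key=cv2.contourArea)
P=k[:,0]+[x0,y0]; print(bg,cv2.boundingRect(k),cv2.fitEllipse(k))
for z in (0.,.0065):
    W=np.array([onz(w,u,v,z)[:2] for u,v in P],np.float32); print(z,cv2.minEnclosingCircle(W),W.min(0),W.max(0))
```

```text
35.0 (15, 12, 42, 43) ((35.22406768798828, 32.92010498046875), (40.49388885498047, 41.40998840332031), 1.8697998523712158)
0.0 ((0.4716759920120239, -0.27700313925743103), 0.025883357971906662) [ 0.44622678 -0.3013655 ] [ 0.49729198 -0.2525637 ]
0.0065 ((0.4732639491558075, -0.2770027220249176), 0.02539397031068802) [ 0.44829786 -0.30090302] [ 0.49839377 -0.25302756]
```

```bash
python3 -m handwheel '[{"dp":[0.003,-0.001,0.03],"delta_rot":[0,0,0]},{"dp":[0.003,-0.001,0.08],"delta_rot":[0,0,0]},{"dp":[0.003,-0.001,0.13],"delta_rot":[0,0,0]},{"dp":[0.003,-0.001,0.165],"delta_rot":[0,0,0]},{"dp":[0.003,-0.001,0.185],"delta_rot":[0,0,0]},{"dp":[0.003,-0.001,0.195],"delta_rot":[0,0,0]},{"dp":[0.003,-0.001,0.195],"delta_rot":[0,0,0]}]'
python3 -m handwheel '[{"dp":[0,0,0],"delta_rot":[0,0,0]},{"dp":[0,0,0],"delta_rot":[0,0,0]},{"dp":[0,0,0],"delta_rot":[0,0,0]},{"dp":[0,0,0],"delta_rot":[0,0,0]},{"dp":[0,0,0],"delta_rot":[0,0,0]}]' 0.2 40
python3 - <<'E'
from h import *
np.save("w2.npy",grab("wrist","pics/w2.png"),allow_pickle=True)
# gauge estimate: yaw from plate edges, nest
plan([.62,.158,.22],np.radians(15.8)+np.pi/2)
E
```

```text
clock: 2.28
tcp_pos: [0.4715, -0.2784, 0.0051]
orientation: [3.141, -0.002, -0.001]
contact_force: [-0.5, 0.1, -0.1]
grip_width: 0.0683
gripper_force: 0.0
clock: 2.9
tcp_pos: [0.4728, -0.2779, 0.0066]
orientation: [3.141, -0.0, 0.003]
contact_force: [-1.1, 0.4, 6.3]
grip_width: 0.0364
gripper_force: 39.8
dp [ 0.1475 -0.4357 -0.2136] rot [ 0.0011 -0.0015 -0.2758] tcp [ 0.4729 -0.2779  0.0066] j [ 0.47  0.59 -0.07  2.01  0.07  0.55 -1.22] t 2.95
```

```bash
python3 -m handwheel '[{"dp":[0,0,-0.015],"delta_rot":[0,0,0]},{"dp":[0,0,-0.05],"delta_rot":[0,0,0]},{"dp":[0.005,-0.02,-0.1],"delta_rot":[0,0,-0.02]},{"dp":[0.012,-0.055,-0.14],"delta_rot":[0,0,-0.05]},{"dp":[0.023,-0.105,-0.17],"delta_rot":[0,0,-0.08]},{"dp":[0.034,-0.16,-0.195],"delta_rot":[0,0,-0.11]},{"dp":[0.046,-0.215,-0.215],"delta_rot":[0,0,-0.14]},{"dp":[0.058,-0.27,-0.23],"delta_rot":[0,0,-0.18]},{"dp":[0.07,-0.325,-0.24],"delta_rot":[0,0,-0.22]},{"dp":[0.08,-0.375,-0.24],"delta_rot":[0,0,-0.25]},{"dp":[0.087,-0.405,-0.24],"delta_rot":[0,0,-0.27]},{"dp":[0.09,-0.42,-0.24],"delta_rot":[0,0,-0.276]}]'
python3 -m handwheel '[{"dp":[0,0,0],"delta_rot":[0,0,0]}]'
python3 - <<'E'
from h import *
np.save("w3.npy",grab("wrist","pics/w3.png"),allow_pickle=True)
print(status.get_obs()["grip_width"])
E
```

```text
clock: 4.45
tcp_pos: [0.562, 0.1444, 0.2461]
orientation: [-3.111, -0.436, -0.001]
contact_force: [0.3, -1.3, -1.8]
grip_width: 0.0363
gripper_force: 40.5
clock: 4.58
tcp_pos: [0.562, 0.1427, 0.2456]
orientation: [3.111, 0.433, -0.0]
contact_force: [0.4, -0.9, -0.8]
grip_width: 0.0363
gripper_force: 40.5
0.03623302718313587
```

View pics/w3.png

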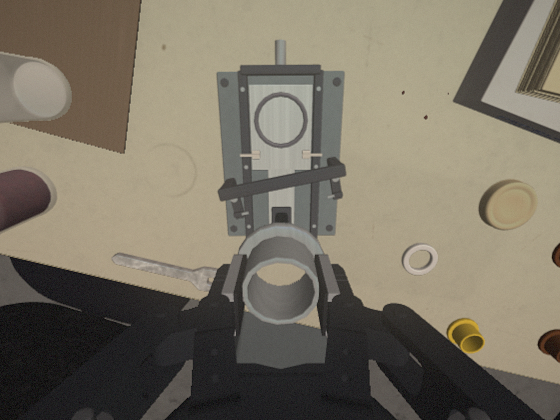

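The wrist view shows the gauge squarely, with the nest ring at (280,120), pointers at (250,155) and (312,154), and the held ferrule below. The bridge is skewed in plan, with marks near (240,213) and (333,197). I'll zoom in to measure them.

Run:
```python
from h import *
w=np.load("w3.npy",allow_pickle=True).item()
cv2.imwrite("pics/w3c.png",cv2.resize(w["img"][60:240,205:355],(500*1,600),interpolation=cv2.INTER_CUBIC))
```

```text
(no output)
```

View pics/w3c.png

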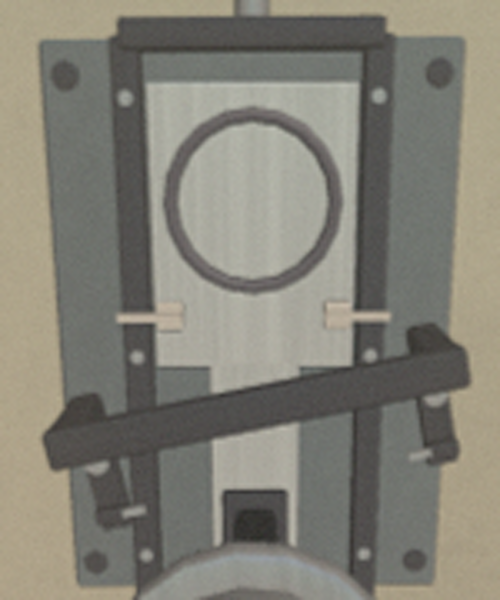

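Run:
```python
from h import *
w=np.load("w3.npy",allow_pickle=True).item()
K=lambda u,v:(205+(u+.5)*.3-.5,60+(v+.5)*.3-.5)
P=lambda u,v,z:onz(w,*K(u,v),z)
# plate corners
FL,FR,BL,BR=[P(*q,.012) for q in((78,585),(434,585),(40,42),(465,38))]
print("sizes",*[round(np.linalg.norm(a-b),4) for a,b in((FL,FR),(BL,BR),(FL,BL),(FR,BR))])
x=((BL-FL)+(BR-FR));e=((FL-FR)+(BL-BR));yaw=(np.arctan2(x[1],x[0])+np.arctan2(-e[0],e[1]))/2
c=(FL+FR+BL+BR)/4; ex=np.array([np.cos(yaw),np.sin(yaw)]);ey=np.array([-ex[1],ex[0]]); o=c[:2]-.005*ex
print("yaw",np.degrees(yaw),np.degrees(np.arctan2(x[1],x[0])),"origin",o)
def g(n,u,v,z):
    p=P(u,v,z)[:2]; print(n,"gauge",np.round([(p-o)@ex,(p-o)@ey],4),"world",np.round(p,4)); return p
g("ring top",253,200,.026)
g("pL",118,317,.028);g("pR",389,317,.028)
for z in(.012,.02,.028,.035): g(f"mL{z}",135,512,z);g(f"mR{z}",420,456,z)
# bar top corners: back edge and front edge
for n,u,v in(("barBL",48,432),("barFL",54,450),("barBR",463,345),("barFR",466,368)): g(n,u,v,.067)
g("gripTop",256,520,.079)
```

```text
sizes 0.1489 0.1482 0.2075 0.2087
yaw 16.14077545348296 16.22734379887077 origin [0.5737056 0.1445719]
ring top gauge [0.0562 0.0002] world [0.6276 0.1604]
pL gauge [0.0156 0.0497] world [0.5749 0.1966]
pR gauge [ 0.015  -0.0491] world [0.6018 0.1016]
mL0.012 gauge [-0.0662  0.049 ] world [0.4965 0.1732]
mR0.012 gauge [-0.043  -0.0659] world [0.5507 0.0693]
mL0.02 gauge [-0.0632  0.0479] world [0.4996 0.173 ]
mR0.02 gauge [-0.0405 -0.0645] world [0.5527 0.0713]
mL0.028 gauge [-0.0603  0.0469] world [0.5028 0.1729]
mR0.028 gauge [-0.0381 -0.0631] world [0.5547 0.0734]
mL0.035 gauge [-0.0577  0.046 ] world [0.5055 0.1727]
mR0.035 gauge [-0.0359 -0.0619] world [0.5564 0.0752]
barBL gauge [-0.0168  0.07  ] world [0.5381 0.2071]
barFL gauge [-0.0231  0.0684] world [0.5325 0.2038]
barBR gauge [ 0.012  -0.0684] world [0.6043 0.0822]
barFR gauge [ 0.0044 -0.0699] world [0.5973 0.0786]
gripTop gauge [-0.0444 -0.0002] world [0.5311 0.132 ]
```

Run:
```python
from h import *
w=np.load("w3.npy",allow_pickle=True).item(); im=w["img"]
g=cv2.cvtColor(im,cv2.COLOR_BGR2GRAY)
print("col281 rows218-335",g[218:335,279:284].mean(1).astype(int).tolist())
print("row285 cols 232-330",g[284:287,232:330].mean(0).astype(int).tolist())
print("bar col 280 rows165-200",g[165:200,278:283].mean(1).astype(int).tolist())
o=status.get_obs();print(o["tcp_pos"],o["orientation"],np.round(w["world_from_camera"],4).tolist())
cv2.imwrite("pics/w3f.png",cv2.resize(im[215:335,225:340],(575,600),interpolation=cv2.INTER_CUBIC))
```

```text
col281 rows218-335 [51, 50, 51, 49, 74, 112, 122, 131, 143, 154, 152, 149, 148, 149, 147, 146, 146, 144, 128, 105, 105, 107, 107, 107, 106, 108, 107, 108, 109, 108, 109, 110, 110, 109, 109, 110, 108, 108, 106, 118, 138, 145, 143, 137, 135, 148, 161, 160, 159, 160, 158, 158, 158, 158, 158, 158, 159, 157, 158, 159, 158, 160, 157, 158, 158, 159, 157, 137, 110, 108, 109, 108, 107, 108, 108, 107, 108, 108, 109, 107, 107, 107, 104, 105, 107, 108, 109, 107, 105, 104, 105, 105, 104, 102, 101, 100, 101, 102, 104, 103, 102, 116, 138, 147, 142, 130, 100, 84, 86, 87, 86, 85, 84, 85, 85, 85, 83]
row285 cols 232-330 [104, 106, 100, 69, 49, 49, 51, 48, 45, 55, 99, 144, 140, 143, 140, 128, 87, 89, 94, 96, 100, 101, 104, 103, 104, 108, 107, 110, 111, 108, 111, 114, 112, 112, 114, 113, 112, 113, 116, 117, 122, 126, 126, 125, 134, 142, 140, 139, 141, 137, 129, 127, 122, 123, 123, 117, 119, 114, 100, 103, 93, 95, 92, 91, 89, 88, 86, 85, 84, 79, 79, 77, 75, 74, 72, 69, 70, 69, 67, 67, 69, 102, 139, 140, 143, 147, 132, 49, 45, 48, 48, 50, 49, 55, 88, 107, 104, 106]
bar col 280 rows165-200 [168, 169, 169, 169, 165, 165, 164, 165, 165, 166, 143, 75, 71, 80, 77, 78, 78, 78, 78, 78, 77, 78, 74, 79, 122, 167, 167, 167, 168, 166, 167, 166, 167, 168, 168]
[0.56209812 0.14129684 0.24546937] [ 3.11108016e+00  4.30112350e-01 -4.01657283e-04] [[0.2723, 0.9085, 0.3169, 0.6441], [-0.9622, 0.2574, 0.089, 0.1652], [-0.0007, -0.3291, 0.9443, 0.3882], [0.0, 0.0, 0.0, 1.0]]
```

View pics/w3f.png

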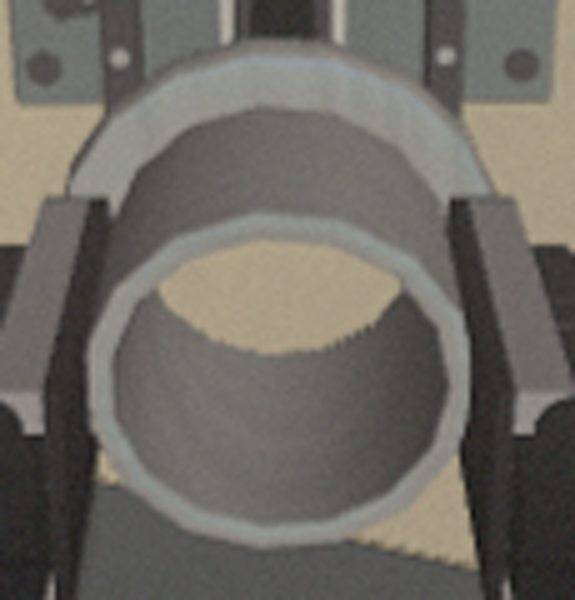

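The crop shows the held ferrule upright. Its rim spans rows 257–323 and columns 241–318, and the flange is tucked under the pads. I'll compute its centre relative to the TCP.

```bash
cat >> h.py <<'E'
def heldoff(w,o,rows,cols,vc,dz=.0234):
    T=R.from_rotvec(o["orientation"]); z=o["tcp_pos"][2]+dz
    uc=(cols[0]+cols[1])/2
    f=T.inv().apply(onz(w,uc,rows[0],z)-o["tcp_pos"]);b=T.inv().apply(onz(w,uc,rows[1],z)-o["tcp_pos"])
    l=T.inv().apply(onz(w,cols[0],vc,z)-o["tcp_pos"]);q=T.inv().apply(onz(w,cols[1],vc,z)-o["tcp_pos"])
    print("rim x extents",f,b,"y",l,q); return (f[0]+b[0])/2,(l[1]+q[1])/2
E
python3 - <<'E'
from h import *
w=np.load("w3.npy",allow_pickle=True).item(); o=status.get_obs(); 
print(heldoff(w,o,(257.,323.8),(241.8,318.3),285))
T=R.from_rotvec(o["orientation"])
# flange far edge row 222 -> lower/upper rim
for z in(-.0066,-.0001): print(T.inv().apply(onz(w,280,222.3,o["tcp_pos"][2]+z)-o["tcp_pos"]))
# bar at y~0
og=np.array([.5737,.1446]);ex=np.array([np.cos(np.radians(16.14)),np.sin(np.radians(16.14))])
for v,z in((175.7,.067),(175.7,.057),(189.,.067)): print(v,z,(onz(w,280,v,z)[:2]-og)@ex)
plan(np.r_[og+.055*ex,.075],np.radians(106.14))
E
```

```text
rim x extents [ 0.01987532 -0.00083393 -0.02340829] [-0.01737625 -0.00080343 -0.02339412] y [ 0.0050206  -0.01882677 -0.02341844] [ 0.00507464  0.01717933 -0.02338686]
(np.float64(0.0012495356796791354), np.float64(-0.0008237235862736062))
[ 0.0246687  -0.00093012  0.00658982]
[ 2.73117749e-02 -9.17006784e-04  8.88293852e-05]
175.7 0.067 -0.0015868752674772272
175.7 0.057 -0.00392081730718215
189.0 0.067 -0.016887350220760503
dp [ 0.0671 -0.0006  0.1704] rot [ 0.0009  0.0004 -0.0069] tcp [0.5621 0.1413 0.2455] j [-0.1   0.33 -0.32  1.76  0.11  1.08 -1.75] t 4.625
```

```bash
python3 -m handwheel '[{"dp":[0.02,0,0.01],"delta_rot":[0,0,0]},{"dp":[0.05,0,0.04],"delta_rot":[0,0,-0.007]},{"dp":[0.0665,0,0.085],"delta_rot":[0,0,-0.007]},{"dp":[0.0665,0,0.135],"delta_rot":[0,0,-0.007]},{"dp":[0.0665,0,0.175],"delta_rot":[0,0,-0.007]},{"dp":[0.0665,0,0.195],"delta_rot":[0,0,-0.007]},{"dp":[0.0665,0,0.2],"delta_rot":[0,0,-0.007]},{"dp":[0.0665,0,0.2],"delta_rot":[0,0,-0.007]},{"dp":[0.0665,0,0.2],"delta_rot":[0,0,-0.007]}]'
python3 - <<'E'
from h import *
w=grab("wrist","pics/w4.png");np.save("w4.npy",w,allow_pickle=True); grab("scene","pics/s4.png")
print(status.get_obs()["tcp_pos"])
a=cv2.resize(w["img"][160:340,200:360],(533,600),interpolation=cv2.INTER_CUBIC)
cv2.imwrite("pics/w4c.png",a)
E
```

```text
clock: 5.75
tcp_pos: [0.6275, 0.1609, 0.0471]
orientation: [-3.11, -0.443, -0.005]
contact_force: [-0.7, 0.4, -2.0]
grip_width: 0.0359
gripper_force: 40.5
[0.62710549 0.16088793 0.04667471]
```

View pics/w4c.png

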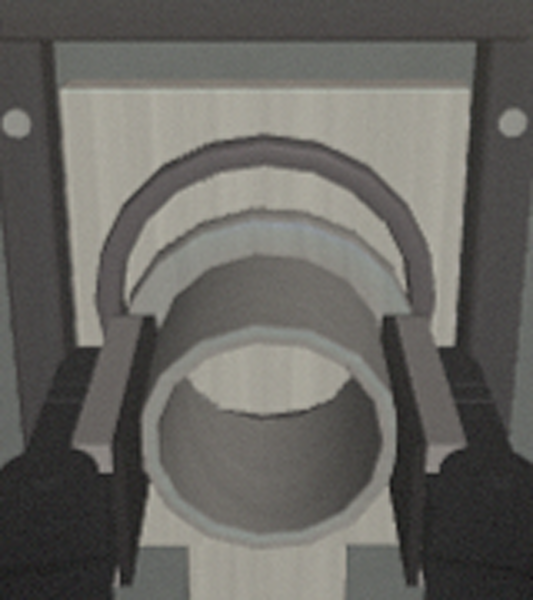

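Run:
```python
from h import *
w=np.load("w4.npy",allow_pickle=True).item(); o=status.get_obs();T=R.from_rotvec(o["orientation"])
g=cv2.cvtColor(w["img"],cv2.COLOR_BGR2GRAY)
print("col rows195-240",g[195:240,278:283].mean(1).astype(int).tolist())
print("row ring 195..",[ (v,(np.where(g[v,225:337]<125)[0][[0,-1]]+225).tolist()) for v in range(212,246,4)])
X=lambda u,v,z:T.inv().apply(onz(w,u,v,z)-o["tcp_pos"])
for n,v,z,rr in(("ring out low",200.5,.020,.032),("ring in top",209.5,.026,.027),("flange low",222.5,o["tcp_pos"][2]-.0066,.025)):
    p=X(280,v,z);print(n,p,"centre x",p[0]-rr)
for v in(232,240): print("ringY",X(229,v,.026),X(330,v,.026))
```

```text
col rows195-240 [160, 160, 160, 162, 153, 112, 71, 84, 98, 104, 98, 94, 90, 85, 104, 148, 162, 159, 160, 160, 159, 159, 159, 161, 159, 160, 157, 138, 107, 115, 126, 137, 146, 145, 144, 144, 141, 141, 140, 141, 138, 122, 101, 103, 104]
row ring 195.. [(212, [246, 313]), (216, [242, 317]), (220, [238, 321]), (224, [235, 323]), (228, [233, 325]), (232, [231, 327]), (236, [230, 328]), (240, [229, 329]), (244, [229, 329])]
ring out low [0.03058333 0.00055758 0.02674323] centre x -0.0014166702760142168
ring in top [0.02695938 0.00056304 0.02073511] centre x -4.0617097052518536e-05
flange low [0.024443   0.0005833  0.00665474] centre x -0.0005570004602125748
ringY [ 0.01255526 -0.03027754  0.02070148] [0.01251867 0.03075346 0.02070416]
ringY [ 0.00723652 -0.03058375  0.02068957] [0.00720134 0.03104036 0.02069228]
```

```bash
python3 -m handwheel '[{"dp":[0,0,0.006],"delta_rot":[0,0,0]},{"dp":[0,0,0.012],"delta_rot":[0,0,0]},{"dp":[0,0,0.016],"delta_rot":[0,0,0]},{"dp":[0,0,0.0185],"delta_rot":[0,0,0]},{"dp":[0,0,0.0185],"delta_rot":[0,0,0]}]'
```

```text
clock: 6.48
tcp_pos: [0.6263, 0.1606, 0.0267]
orientation: [-3.11, -0.443, 0.0]
contact_force: [0.3, 0.5, -1.4]
grip_width: 0.0364
gripper_force: 40.5
```

```bash
python3 -m handwheel '[{"dp":[0,0,0],"delta_rot":[0,0,0]},{"dp":[0,0,0],"delta_rot":[0,0,0]},{"dp":[0,0,0],"delta_rot":[0,0,0]},{"dp":[0,0,-0.01],"delta_rot":[0,0,0]},{"dp":[0,0,-0.03],"delta_rot":[0,0,0]},{"dp":[0,0,-0.07],"delta_rot":[0,0,0]},{"dp":[-0.02,0,-0.11],"delta_rot":[0,0,0]},{"dp":[-0.05,0,-0.125],"delta_rot":[0,0,0]},{"dp":[-0.06,0,-0.13],"delta_rot":[0,0,0]},{"dp":[-0.06,0,-0.13],"delta_rot":[0,0,0]}]' 0.65
python3 - <<'E'
from h import *
w=grab("wrist","pics/w5.png");np.save("w5.npy",w,allow_pickle=True)
og=np.array([.5737,.1446]);ex=np.array([np.cos(np.radians(16.14)),np.sin(np.radians(16.14))])
plan(np.r_[og-.07*ex,.14],np.radians(106.14))
cv2.imwrite("pics/w5b.png",cv2.resize(w["img"],(800,600)))
E
```

```text
clock: 7.72
tcp_pos: [0.5689, 0.1438, 0.1578]
orientation: [3.11, 0.443, 0.003]
contact_force: [-0.5, -0.1, -0.8]
grip_width: 0.0554
gripper_force: 0.0
dp [-0.0655  0.0006  0.0171] rot [ 0.0001 -0.0009  0.001 ] tcp [0.5692 0.1439 0.1572] j [-0.11  0.43 -0.31  1.83  0.16  0.91 -1.78] t 7.775
```

View pics/w5b.png

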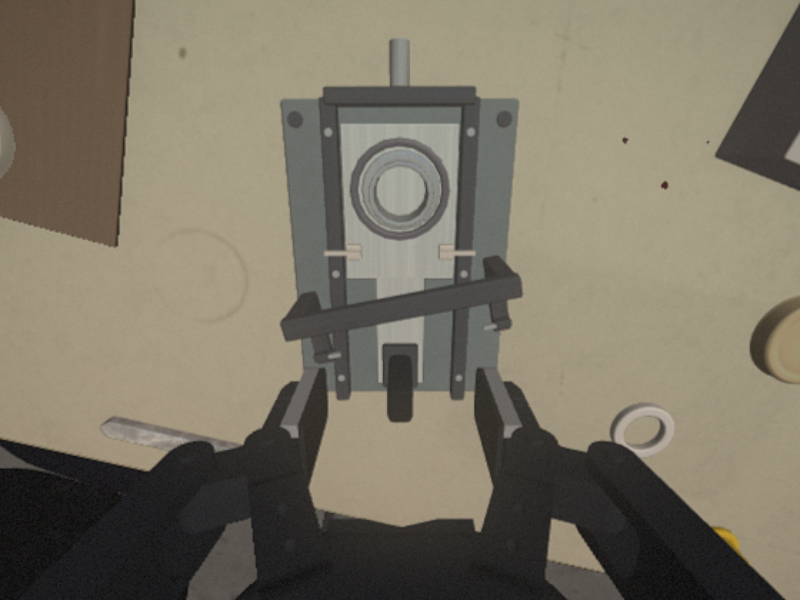

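The ferrule now stands concentric in the nest ring at (400,190), and the grip is at (400,385). The bystanders haven't moved. Next I'll pinch the grip.

```bash
python3 -m handwheel '[{"dp":[-0.03,0,0],"delta_rot":[0,0,0]},{"dp":[-0.06,0,0.01],"delta_rot":[0,0,0]},{"dp":[-0.066,0.0005,0.045],"delta_rot":[0,0,0]},{"dp":[-0.066,0.0005,0.085],"delta_rot":[0,0,0]},{"dp":[-0.066,0.0005,0.11],"delta_rot":[0,0,0]},{"dp":[-0.066,0.0005,0.119],"delta_rot":[0,0,0]},{"dp":[-0.066,0.0005,0.119],"delta_rot":[0,0,0]}]' 0.4
python3 -m handwheel '[{"dp":[0,0,0],"delta_rot":[0,0,0]},{"dp":[0,0,0],"delta_rot":[0,0,0]},{"dp":[0,0,0],"delta_rot":[0,0,0]},{"dp":[0,0,0],"delta_rot":[0,0,0]},{"dp":[0,0,0],"delta_rot":[0,0,0]}]' 0 80
python3 - <<'E'
from h import *
og=np.array([.5737,.1446]);ex=np.array([np.cos(np.radians(16.14)),np.sin(np.radians(16.14))])
o=status.get_obs();d=o["tcp_pos"][:2]-og;print("gauge x",d@ex,"y",d@[-ex[1],ex[0]]);plan(np.r_[og-.134*ex,.038],np.radians(106.14))
E
```

```text
clock: 8.65
tcp_pos: [0.5056, 0.1252, 0.0373]
orientation: [-3.11, -0.443, 0.002]
contact_force: [0.2, 0.5, 0.1]
grip_width: 0.0344
gripper_force: 0.0
clock: 9.28
tcp_pos: [0.5061, 0.1261, 0.0388]
orientation: [-3.109, -0.444, -0.003]
contact_force: [-2.7, 3.9, 7.0]
grip_width: 0.0152
gripper_force: 78.8
gauge x -0.07007626979085244 y 0.001017243460555272
dp [-0.0639  0.0009  0.0006] rot [-0.0008 -0.0022  0.0018] tcp [0.5061 0.1261 0.0388] j [-0.14  0.52 -0.28  2.05  0.24  0.6  -1.87] t 9.275
```

```bash
python3 -m handwheel '[{"dp":[-0.002,0,0],"delta_rot":[0,0,0]},{"dp":[-0.006,0,0],"delta_rot":[0,0,0]},{"dp":[-0.012,0,0],"delta_rot":[0,0,0]},{"dp":[-0.019,0,0],"delta_rot":[0,0,0]},{"dp":[-0.026,0,0],"delta_rot":[0,0,0]},{"dp":[-0.033,0,0],"delta_rot":[0,0,0]},{"dp":[-0.04,0,0],"delta_rot":[0,0,0]},{"dp":[-0.047,0,0],"delta_rot":[0,0,0]},{"dp":[-0.053,0,0],"delta_rot":[0,0,0]},{"dp":[-0.058,0,0],"delta_rot":[0,0,0]},{"dp":[-0.061,0,0],"delta_rot":[0,0,0]},{"dp":[-0.062,0,0],"delta_rot":[0,0,0]}]'
python3 -m handwheel '[{"dp":[0,0,0],"delta_rot":[0,0,0]},{"dp":[0,0,0],"delta_rot":[0,0,0]}]'
python3 - <<'E'
from h import *
og=np.array([.5737,.1446]);ex=np.array([np.cos(np.radians(16.14)),np.sin(np.radians(16.14))])
w=grab("wrist");np.save("w6.npy",w,allow_pickle=True)
o=status.get_obs();d=o["tcp_pos"][:2]-og;print("gauge x",d@ex,"y",d@[-ex[1],ex[0]],o["tcp_pos"],o["grip_width"])
im=w["img"]; cv2.imwrite("pics/w6c.png",cv2.resize(im[60:270,180:380],(571,600),interpolation=cv2.INTER_CUBIC))
E
```

```text
clock: 10.78
tcp_pos: [0.4496, 0.1097, 0.0388]
orientation: [-3.107, -0.443, -0.012]
contact_force: [9.5, 7.1, -6.7]
grip_width: 0.0153
gripper_force: 78.0
clock: 11.02
tcp_pos: [0.4496, 0.1096, 0.0388]
orientation: [-3.108, -0.443, -0.012]
contact_force: [7.7, 6.3, -4.9]
grip_width: 0.015
gripper_force: 78.0
gauge x -0.12893750560041994 y 0.0009042960737996944 [0.44959314 0.10962592 0.03880022] 0.015170143949919161
```

View pics/w6c.png

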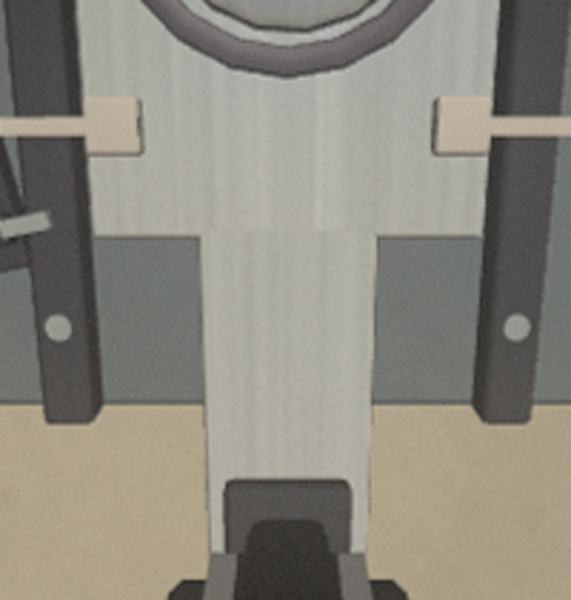

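The crop shows the pull well under way. The pointers sit at crop row 126, the left mark at about (25,224), and the right mark is outside the crop. That was my last allowed picture, so from here I'll use numbers only and triangulate the marks and pointers from the saved frames.

Run:
```python
from h import *
og=np.array([.5737,.1446]);ex=np.array([np.cos(np.radians(16.14)),np.sin(np.radians(16.14))]);ey=np.array([-ex[1],ex[0]])
W=lambda gx,gy,z:np.r_[og+gx*ex+gy*ey,z]
for n in("w3","w5","w6"):
    w=np.load(n+".npy",allow_pickle=True).item(); im=w["img"].astype(int); g=im.mean(2); ch=im[...,2]-im[...,0]
    for m,P in(("mL",W(-.0603,.0469,.028)),("mR",W(-.0381,-.0631,.028))):
        u,v=map(int,np.round(proj(w,P))); h=10 if n=="w3" else 16
        if n=="w6":h=26
        x0,y0=max(u-h,0),max(v-h,0); G=g[y0:v+h,x0:u+h];C=ch[y0:v+h,x0:u+h]
        mask=((G>118)&(C<16)).astype(np.uint8); k,l,st,ce=cv2.connectedComponentsWithStats(mask)
        print(n,m,"pred",u,v,[(s[:5]+[x0,y0,0,0,0]).tolist()+np.round(c+[x0,y0],1).tolist() for s,c in zip(st[1:],ce[1:]) if s[4]>3])
w=np.load("w6.npy",allow_pickle=True).item(); im=w["img"].astype(int)
ch=im[...,2]-im[...,0];g=im.mean(2)
mask=((g>140)&(ch>14)).astype(np.uint8); mask[:88]=0;mask[125:]=0;mask[:,:100]=0;mask[:,460:]=0
k,l,st,ce=cv2.connectedComponentsWithStats(mask); print([s.tolist() for s in st[1:] if s[4]>25])
print([ (x,g[92:116,x].astype(int).tolist()) for x in(187,200,362,375)])
```

```text
w3 mL pred 245 213 [[242, 212, 7, 3, 15, 244.9, 213.1]]
w3 mR pred 331 196 [[327, 195, 7, 4, 21, 330.0, 196.3], [336, 201, 1, 5, 5, 336.0, 203.0]]
w5 mL pred 235 249 [[230, 247, 8, 4, 21, 233.6, 248.7], [237, 263, 4, 2, 8, 238.5, 263.5]]
w5 mR pred 343 229 [[339, 227, 9, 4, 26, 342.7, 228.5]]
w6 mL pred 189 138 [[211, 114, 4, 29, 97, 212.8, 126.5], [179, 134, 18, 9, 102, 187.9, 138.2]]
w6 mR pred 411 92 [[401, 87, 19, 10, 121, 409.4, 91.4]]
[[100, 88, 47, 37, 1644], [415, 88, 45, 37, 1280], [179, 93, 50, 20, 551], [333, 93, 49, 20, 540]]
[(187, [74, 73, 74, 75, 72, 74, 74, 72, 87, 143, 176, 173, 171, 175, 167, 127, 61, 68, 67, 65, 65, 66, 65, 63]), (200, [73, 75, 78, 73, 75, 75, 73, 70, 105, 157, 175, 172, 171, 172, 166, 132, 73, 76, 75, 76, 76, 78, 74, 72]), (362, [79, 80, 76, 80, 83, 77, 79, 78, 108, 161, 174, 171, 172, 173, 170, 135, 72, 82, 77, 82, 76, 80, 78, 79]), (375, [74, 77, 73, 76, 76, 76, 78, 74, 106, 161, 173, 172, 172, 176, 168, 137, 90, 93, 102, 106, 106, 96, 104, 115])]
```

```bash
cat > m.py <<'E'
from h import *
og=np.array([.5737,.1446]);ex=np.array([np.cos(np.radians(16.14)),np.sin(np.radians(16.14))]);ey=np.array([-ex[1],ex[0]])
L=lambda n:np.load(n+".npy",allow_pickle=True).item()
def tri(obs):
    A=np.zeros((3,3));b=np.zeros(3)
    for w,u,v in obs:
        o,k=ray(w,u,v);k=k/np.linalg.norm(k);Q=np.eye(3)-np.outer(k,k);A+=Q;b+=Q@o
    return np.linalg.solve(A,b)
G=lambda p:np.round([(p[:2]-og)@ex,(p[:2]-og)@ey,p[2]],4)
E
python3 - <<'E'
from m import *
w3,w5,w6=map(L,("w3","w5","w6"))
print("mL",G(tri([(w3,244.9,213.1),(w5,233.6,248.7),(w6,187.9,138.2)])),"mR",G(tri([(w3,330,196.3),(w5,342.7,228.5),(w6,409.4,91.4)])))
for z in(.024,.028,.032): print(z,"mL",G(onz(w6,187.9,138.2,z)),"mR",G(onz(w6,409.4,91.4,z)),"pL",G(onz(w6,187.5,104.1,z)),"pR",G(onz(w6,375,104.0,z)), "bits pL w5",G(onz(w5,236,177.2,z)),G(onz(w5,325,177,z)))
E
```

```text
mL [-0.0603  0.0477  0.0271] mR [-0.0378 -0.0626  0.0269]
0.024 mL [-0.0606  0.0488  0.024 ] mR [-0.0377 -0.0639  0.024 ] pL [-0.0437  0.0473  0.024 ] pR [-0.0436 -0.0474  0.024 ] bits pL w5 [0.0145 0.0424 0.024 ] [ 0.0147 -0.0427  0.024 ]
0.028 mL [-0.0602  0.0475  0.028 ] mR [-0.0378 -0.0622  0.028 ] pL [-0.0437  0.0461  0.028 ] pR [-0.0436 -0.0462  0.028 ] bits pL w5 [0.0154 0.0418 0.028 ] [ 0.0157 -0.0421  0.028 ]
0.032 mL [-0.0598  0.0463  0.032 ] mR [-0.038  -0.0606  0.032 ] pL [-0.0438  0.0449  0.032 ] pR [-0.0437 -0.045   0.032 ] bits pL w5 [0.0164 0.0412 0.032 ] [ 0.0166 -0.0415  0.032 ]
```

```bash
python3 -m handwheel '[{"dp":[-0.001,0,0],"delta_rot":[0,0,0]},{"dp":[-0.003,0,0],"delta_rot":[0,0,0]},{"dp":[-0.005,0,0],"delta_rot":[0,0,0]},{"dp":[-0.006,0,0],"delta_rot":[0,0,0]},{"dp":[-0.006,0,0],"delta_rot":[0,0,0]},{"dp":[-0.006,0,0],"delta_rot":[0,0,0]},{"dp":[-0.006,0,0],"delta_rot":[0,0,0]}]'
cat > chk.py <<'E'
from m import *
w=grab("wrist");np.save("w7.npy",w,allow_pickle=True);im=w["img"].astype(int);g=im.mean(2);ch=im[...,2]-im[...,0]
for s in(1,-1):
    p=np.r_[og-.049*ex+s*.0463*ey,.028];u,v=map(int,np.round(proj(w,p)))
    m=((g[v-20:v+21,u]>120)&(ch[v-20:v+21,u]>10));r_=np.where(m)[0]+v-20;print("pointer",u,r_,G(onz(w,u,r_.mean(),.028)))
for P in([-.0603,.0477,.027],[-.0378,-.0626,.027]):
    u,v=map(int,np.round(proj(w,np.r_[og+P[0]*ex+P[1]*ey,P[2]])));h=14
    M=((g[v-h:v+h,u-h:u+h]>118)&(ch[v-h:v+h,u-h:u+h]<14)).astype(np.uint8);k,l,st,ce=cv2.connectedComponentsWithStats(M)
    j=1+np.argmax(st[1:,4]);c=ce[j]+[u-h,v-h];print("mark",st[j],G(onz(w,*c,.027)))
t=grab("top");np.save("t7.npy",t,allow_pickle=True)
o=status.get_obs();print("tcp",G(o["tcp_pos"]),o["contact_force"],np.abs(o["qvel"]).max(),o["clock"])
E
python3 chk.py
```

```text
clock: 11.95
tcp_pos: [0.444, 0.108, 0.0388]
orientation: [-3.107, -0.443, -0.012]
contact_force: [8.2, 7.1, -5.0]
grip_width: 0.0151
gripper_force: 78.0
pointer 187 [101 102 103 104 105 106 107] [-0.0495  0.0463  0.028 ]
pointer 375 [101 102 103 104 105 106 107] [-0.0494 -0.0462  0.028 ]
mark [  5   9  18  10 106] [-0.0603  0.0478  0.027 ]
mark [  6   9  18  10 120] [-0.0377 -0.0627  0.027 ]
tcp [-0.1347  0.0009  0.0388] [ 8.51397568  6.94137443 -4.98711071] 0.000995652131141006 12.05
```

```bash
python3 -c "
from bench import r
print(r.hand_in())"
```

```text
the job is handed in; nothing more can be done
None
```

I handed the job in with the steel ferrule in the nest and the slide held still: by camera its pointers are at x = -49.5 mm, against -49 mm midway between the index marks, but the bridge looks skewed about 11°, so each pointer sits about 11 mm off its own mark.

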